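Hold a spread retaining ring at the groove of a nosepiece axle

TASK

Squeeze the ring pliers fully by their handles where they stand, so that their tips spread the retaining ring, lift pliers and ring out of the loading stand, and slide the ring down over the upright axle of the microscope nosepiece until it is level with the groove, without ramming it against the nosepiece. Finish holding: keep the pliers squeezed and the ring spread, level and roughly centred around the axle at the groove, hanging from the pliers only and not pressed against the axle. Leave the objective, the jar and the screwdriver where they are.

Things in the scene. Friction and masses are not known exactly. Their poses are not given: they have to be found in the camera images.
- pliers: Ring pliers standing upright in the loading stand, tips down, 155 mm tall, about 0.2 kg. Origin: centre of the square steel cross bar (14 x 14 mm, x = -26 to +29 mm) that rests on the stand; z up towards the handles. Two levers pivot on the bar at y = +8 and -8 mm. Squeezing the handles along y moves the tips apart. Rigid at the stop; let go, they spring open and the ring comes off.
- pliers_grip (a point): Height to grip: point midway between the two rubber handles, 62 mm above the pliers' origin. Handles stand at +y and -y, 16 mm wide along x, from 24 to 85 mm above the origin. Width over their outer faces here along y: 51 mm at rest (60 mm at the top), 28 mm squeezed to the stop, then parallel. Squeezing takes up to 15 N; 30 to 60 N of grip is fine.
- pliers_tips (a point): Point midway between the two tips, 63 mm below the pliers' origin. The tips stand in the gap between the ring's ears, 6 mm either side of the middle at rest and 18 mm when squeezed. A lip below and a shoulder above the ring keep it on the spread tips, so it is carried with the pliers.
- lever_left (a joint): Angle of the pliers' +y lever: 0 at rest, about 0.2 rad fully squeezed (stop).
- lever_right (a joint): Angle of the pliers' -y lever: 0 at rest, about 0.2 rad fully squeezed (stop).
- ring: Steel retaining ring lying flat on the stand, 4 mm thick, 43 mm outside, 33 mm inside diameter, a tooth inside on its +y and -y sides, two notched ears along +x, hinged at its back. Origin: centre, on the underside; x to the ears, z up. In the pliers its centre lies towards the pliers' -x, 28 mm from their axis at rest, about 25 mm once spread, its underside 65 mm below their origin.
- ring_mid (a point): Centre of the ring at half its thickness, 2 mm above the ring's origin. Relaxed, the ring's teeth stand 12 mm from the centre and cannot pass the axle; fully spread they stand about 16 mm from it, about 3 mm clear of the axle all round.
- ring_left (a joint): Opening angle of the ring's +y half: 0 relaxed, about 0.21 rad with the pliers fully squeezed.
- ring_right (a joint): Opening angle of the ring's -y half: 0 relaxed, about 0.21 rad with the pliers fully squeezed.
- stand: Fixed dark grey loading stand, foot 92 x 64 x 8 mm. Origin: underside, straight below the pliers' axis; same axes as the pliers. The ring lies on a ledge 15 mm high round a square post (x = -30 to -18 mm, 73.5 mm high); the pliers' bar lies on the post and in a notch of a column (x = 15 to 29 mm, 83 mm high). Pliers and ring lift straight up together; lifted 80 mm, all is clear of the stand.
- nosepiece: Fixed black revolving nosepiece of a microscope lying on its face, 104 mm wide, body 55 mm high, with a plain steel axle stub upright from its middle: 26 mm diameter, top at 105 mm, groove 8 mm high and 22 mm in diameter centred at 85 mm. Origin: on the axle's axis, on the underside.
- axle_groove (a point): Point on the axle's axis at mid height of the groove, 85 mm above the bench.
- axle_top (a point): Centre of the axle's flat end, 105 mm above the bench.
- objective: Bystander: a steel microscope objective standing on the bench, 30 mm diameter, 48 mm high; origin under its centre.
- jar: Bystander: a small capped jar, 44 mm diameter, 50 mm high; origin under its centre.
- driver: Bystander: a screwdriver lying on the bench, 150 mm long; origin under its middle.
Mind the look-alikes: they are no part of the job. What is meant by the stand is not green or purple, and is the smaller of those in its own colour.

How it is judged:
On the way, in this order (a step that is already met when the one before it is completed fails the run):
1. the ring is spread by the pliers and lifted clear of the loading stand (value of joint each of ring_left, ring_right above 0.13 rad and z of ring_mid in the frame of stand above 0.06 m and contact force between ring and stand below 0.05 N and contact force between the fingers and pliers above 3 N), for 0.2 s.
2. the spread ring is around the axle, below its end (value of joint each of ring_left, ring_right above 0.13 rad and horizontal distance between ring_mid and axle_groove below 0.006 m and z of ring_mid in the frame of axle_top below -0.004 m), for 0.1 s.
At the end, for the whole second after the job is handed in: Gripper still squeezing the pliers (over 5 N, levers over 0.13 rad); ring spread by them (halves over 0.13 rad), still, level to 0.2 rad, centred within 5 mm of the axle and 3.5 mm of the groove's mid height, under 3 N against the nosepiece, pliers not resting on it (value of joint each of ring_left, ring_right, lever_left, lever_right above 0.13 rad and horizontal distance between ring_mid and axle_groove below 0.005 m and z of ring_mid in the frame of axle_groove between -0.0035 and 0.0035 m and angle between ring's own z axis and vertical below 0.2 rad and contact force between pliers and ring above 1.5 N and contact force between the fingers and pliers above 5 N and contact force between ring and nosepiece below 3 N and contact force between pliers and nosepiece below 0.5 N and contact force between ring and the arm below 0.5 N and contact force between ring and the fingers below 0.5 N and linear speed of ring below 0.03 m/s); the arm keeps its last pose, push and grip.
It fails at once if the ring or pliers are rammed against the nosepiece with over 25 N (contact force between any of ring, pliers and nosepiece above 25 N).
It fails at once if a bystander is displaced by more than 30 mm (distance of any of objective, jar, driver from where it was at the start of the episode above 0.03 m).
It also fails if it takes over 45 s, if anything falls off the work surface, if the arm or the gripper's body presses on something with over 40 N, if the wrist force passes 120 N, or if a joint passes its speed limit or range.

ROBOT

A 6-joint arm with a two-finger parallel gripper is mounted at the origin on the work surface. World frame = base frame: x ahead of the robot, y to its left, z up, the work surface at z = 0. Lengths are in m, angles in rad, forces in N, time in s.
With the tool pointing down it reaches from about 0.35 to 0.85 m from the base axis. Payload 8.1 kg.
Tool frame: the origin (TCP) lies midway between the tips of the shut fingers; the grasp point (between the pads) lies 19 mm behind it; z points along the fingers, y is the line along which they close (so a half turn about z gives the same grasp; the last joint's range is limited). The gripper opens to 85 mm and grips with 20 to 120 N. Pads are 22 mm wide; open, the fingers measure 114 mm over their backs; the gripper's body (76 mm by 85 mm) begins 54 mm behind the grasp point. The pads swing forward as they close: fully open they stand 13 mm farther back than shut.
Start: joints at [1.263, 0.13, 1.488, -0, 1.523, -0.085], TCP at [0.133, 0.585, 0.231] pointing down, gripper open.
Joint ranges: [-2.96, 2.96], [-0.89, 2.26], [0.02, 2.5], [-1.34, 4.48], [0, 2.73], [-2.66, 2.66]. Speed limits (rad/s): [2.39, 2.39, 2.79, 3.14, 3.14, 3.14].

INTERFACE

Orientations are given as [roll, pitch, yaw] about the fixed x, y, z axes, in that order (R = Rz(yaw) Ry(pitch) Rx(roll)).
In Python, from station import telemetry, optics, order gives the robot as it stands. The module is installed in compiled form; this text tells all that it offers.
- The arm moves only by the shell command python3 -m crank 'ROWS' [OPENING] [FORCE]. ROWS is JSON, a list of rows, each a list of 2 entries, a list of its own where there are three numbers: the shift along the tool's x, y, z in units of 30 mm (1.0 is 30 mm), then the turn, a rotation vector about the tool's x, y, z in units of 6 degrees (1.0 is 6 degrees). In form: [[[x, y, z], [ax, ay, az]], ...]. A call has 1 to 20 rows; each row shifts and turns the commanded pose from where the row before left it, along the tool's axes as they then stand; what a row does not reach is not made up. A row lasts 1/12 s, in which the tool goes at most 41.7 mm and 7.16 degrees, less where a joint would pass 70% of its speed; a pose out of reach is approached as far as the arm can. A call is refused whole if a number of a shift passes 1 or a number of a turn 1, either way. A call with a gripper value outside its range is refused whole. OPENING is the finger opening in mm, from 0 to 85.4, set as the call begins (- or left out, the last holds). The fingers move at their own pace and stop on an object; FORCE is the grip in N (left out, the last holds). Time passes only in rows, so rows that do not move let the fingers close. It gives the time, the measured TCP pose, the force, the opening and the grip force at its end, in the units of the state.
- telemetry.state(): the state, without advancing time (a new reading comes with each control period).
- optics.get_image(name): name is "side" or "top"; returns (picture, depth): 420x560x3 uint8, red, green, blue; 420x560 float32, m along the optical axis (not along the pixel's ray), 0 where there is no reading.
- optics.camera_model(name): a dict with "mtx" (3x3 intrinsics, pixels), "dist" ([k1, k2, p1, p2, k3] as OpenCV has them; the pictures are not rectified), "rvec" (rotation vector, rad) and "tvec" (3), from world to camera coordinates, as OpenCV has them. Camera axes: x right, y down, z forward; pixel columns grow to the right and rows downward; lengths in m; the calibration is good to about 2 mm. A picture is of the moment at which its call begins. camera_model takes no time and is no camera call.
- order.finish_job(): hands the job in; it is judged then, once.
The state is a dict: "time": time; "q": joint angles; "joint_vel": joint speeds; "effort": joint torques, N m; "tool_pos": TCP position; "tool_rot": TCP orientation; "wrist_force": force on the tool from outside, world axes, zero at the start; "torque": the same for the moment, N m; "opening": opening from 0.0 (shut) to 1.0 (fully open); "gripper_force": force on a finger pad.
Only numpy, scipy, OpenCV 4.12 (cv2) and the standard library are available. Lean on these libraries where they do the work, as an engineer would, in place of code of your own. Each camera call takes 0.05 s, during which the arm holds its last target. There are 200 camera calls.

## Working session

There is one attempt and no reset: what is moved stays moved. The work goes in short steps, Python scripts to look and compute and a shell command to move; the robot and the scene stay as the last step left them, time stands still between calls to the robot, and variables do not carry over. Pictures are saved under pics/ and viewed, at most 10 in all, crops included, and the job is handed in when it is done.

```bash
mkdir -p pics; cat > h.py <<'E'
import numpy as np,cv2
from station import telemetry,optics,order
def cam(n):
    m=optics.camera_model(n);K=np.array(m["mtx"],float);d=np.array(m["dist"],float)
    R=cv2.Rodrigues(np.array(m["rvec"],float))[0];t=np.array(m["tvec"],float).reshape(3);return K,d,R,t
def shot(n,tag):
    im,dp=optics.get_image(n);cv2.imwrite(f"pics/{tag}.png",im[:,:,::-1]);np.save(f"pics/{tag}.npy",dp);return im,dp
def world(n,u,v,z):  # depth z along axis
    K,d,R,t=cam(n);p=cv2.undistortPoints(np.array([[[u,v]]],float),K,d)[0,0]
    return R.T@(np.array([p[0]*z,p[1]*z,z])-t)
def onplane(n,u,v,h):
    K,d,R,t=cam(n);p=cv2.undistortPoints(np.array([[[u,v]]],float),K,d)[0,0]
    c=-R.T@t;r=R.T@np.array([p[0],p[1],1]);return c+r*(h-c[2])/r[2]
def proj(n,X):
    K,d,R,t=cam(n);return cv2.projectPoints(np.array(X,float).reshape(-1,1,3),cv2.Rodrigues(R)[0],t,K,d)[0][:,0]
def cloud(n,dp):
    K,d,R,t=cam(n);v,u=np.nonzero(dp>0);p=cv2.undistortPoints(np.stack([u,v],-1).astype(float)[:,None],K,d)[:,0]
    z=dp[v,u][:,None];return u,v,(np.hstack([p*z,z])-t)@R
E
python3 - <<'E'
from h import *
for n in("side","top"):
    shot(n,n+"0");K,d,R,t=cam(n);print(n,-R.T@t,R[2],K[0,0])
print(telemetry.state())
E
```

```text
side [0.29001138 0.43919764 0.93585705] [ 0.28325707 -0.55834331 -0.7797552 ] 464.9905927206037
top [ 0.47919853 -0.15814933  1.34766791] [ 0.11114152  0.0151323  -0.99368938] 483.0327616482469
{'time': 0.1, 'q': array([ 1.26258214e+00,  1.31120726e-01,  1.48921844e+00,  1.92922995e-05,
        1.52301927e+00, -8.53884210e-02]), 'joint_vel': array([ 8.60793211e-05, -1.90515343e-03, -2.15526158e-03, -1.85156730e-04,
        6.17120901e-04,  6.26861034e-04]), 'effort': array([ 1.02464652e-03, -5.70948744e+01, -5.01946235e+01, -1.87541018e-04,
        8.06470314e-03, -3.62207049e-05]), 'tool_pos': array([0.13239667, 0.58467244, 0.230302  ]), 'tool_rot': array([-3.13983495e+00, -1.69792276e-04,  2.91876580e+00]), 'wrist_force': array([ 0.44074027,  1.61226791, -0.56277099]), 'torque': array([-0.00233312,  0.04258869, -0.05510263]), 'gripper_force': 0.0, 'opening': 1.0005587385123542}
```

View pics/side0.png

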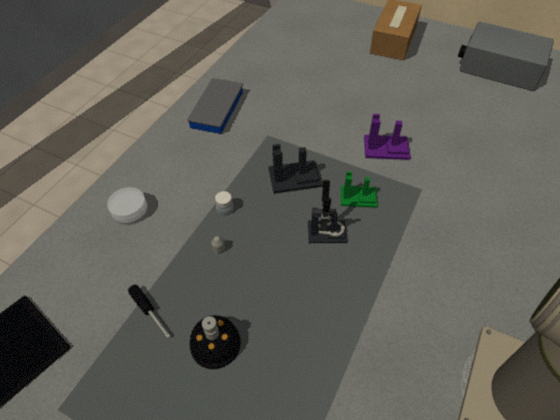

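View pics/top0.png

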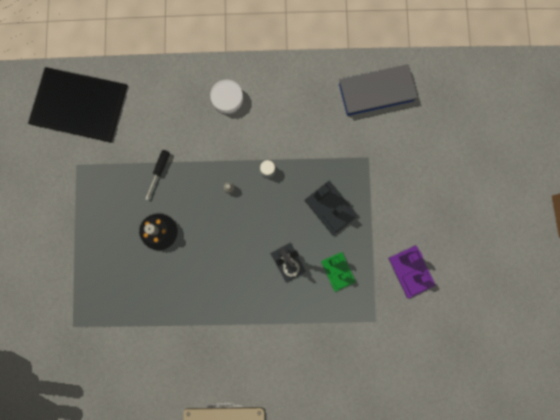

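The side view shows the target pliers on the small dark stand at about (327,225), with the ring to the right of the post, and the nosepiece at (214,340) with its axle top at (209,322). In the top view they are at (288,262) and (158,231). The larger dark stand is a look-alike.

```bash
python3 - <<'E'
from h import *
a=cv2.imread("pics/side0.png");b=cv2.imread("pics/top0.png")
c1=cv2.resize(a[165:255,290:370],None,fx=5,fy=5,interpolation=cv2.INTER_CUBIC)
c2=cv2.resize(b[232:292,260:320],None,fx=6,fy=6,interpolation=cv2.INTER_CUBIC)
H=max(c1.shape[0],c2.shape[0]);f=lambda c:cv2.copyMakeBorder(c,0,H-c.shape[0],0,0,cv2.BORDER_CONSTANT)
cv2.imwrite("pics/c0.png",np.hstack([f(c1),f(c2)]))
for n in("side","top"):
    dp=np.load(f"pics/{n}0.npy");u,v,P=cloud(n,dp)
    o=onplane(n,*((327,230) if n=="side" else (288,262)),0.02)
    m=np.hypot(P[:,0]-o[0],P[:,1]-o[1])<.09
    print(n,"stand",o)
    for lo,hi in((.004,.013),(.013,.025),(.06,.1),(.1,.145),(.145,.19)):
        k=m&(P[:,2]>lo)&(P[:,2]<hi);Q=P[k]
        if len(Q)>4: print(lo,hi,len(Q),Q.mean(0).round(4),cv2.minAreaRect((Q[:,:2]*1000).astype(np.float32)))
    o=onplane(n,*((212,335) if n=="side" else (158,231)),0.055)
    m=np.hypot(P[:,0]-o[0],P[:,1]-o[1])<.08
    print("nose",o)
    for lo,hi in((.04,.062),(.07,.098),(.099,.112)):
        k=m&(P[:,2]>lo)&(P[:,2]<hi);Q=P[k]
        if len(Q)>4: print(lo,hi,len(Q),Q.mean(0).round(4),cv2.minEnclosingCircle((Q[:,:2]*1000).astype(np.float32)))
E
```

```text
side stand [ 0.49506602 -0.17714995  0.02      ]
0.004 0.013 780 [ 0.4939 -0.1664  0.007 ] ((495.4061584472656, -175.79464721679688), (175.8533477783203, 169.68264770507812), 29.296894073486328)
0.013 0.025 296 [ 0.4832 -0.1843  0.0183] ((497.2969055175781, -178.47177124023438), (85.92130279541016, 53.6224250793457), 28.169981002807617)
0.06 0.1 276 [ 0.5085 -0.1724  0.0813] ((507.2618103027344, -177.55787658691406), (58.77975082397461, 32.30959701538086), 23.81256103515625)
0.1 0.145 140 [ 0.5075 -0.1771  0.1265] ((506.4195861816406, -176.0704345703125), (15.934574127197266, 47.31697082519531), 27.27001953125)
0.145 0.19 114 [ 0.508  -0.1782  0.1573] ((507.15557861328125, -177.2610626220703), (16.0201416015625, 58.69047927856445), 26.102693557739258)
nose [0.58853143 0.17928916 0.055     ]
0.04 0.062 1290 [0.5835 0.1844 0.0517] ((590.3636474609375, 177.3892364501953), 45.93963623046875)
0.07 0.098 82 [0.5837 0.1838 0.0831] ((588.4991455078125, 179.29818725585938), 12.54574966430664)
0.099 0.112 157 [0.59   0.1782 0.1045] ((590.9862670898438, 178.09352111816406), 13.578736305236816)

[... 390 characters left out ...]
21875, -178.6420440673828), (58.2407112121582, 25.69373893737793), 25.69410514831543)
0.1 0.145 41 [ 0.5064 -0.1814  0.1264] ((505.41162109375, -179.2736358642578), (15.590107917785645, 37.40516662597656), 27.20343780517578)
0.145 0.19 56 [ 0.5054 -0.179   0.1602] ((505.51141357421875, -179.1646728515625), (15.297533988952637, 58.063072204589844), 27.85698890686035)
nose [0.58756485 0.16586498 0.055     ]
0.04 0.062 723 [0.5887 0.1721 0.0525] ((589.5941772460938, 176.9561004638672), 46.684120178222656)
0.07 0.098 27 [0.586  0.1676 0.0821] ((588.2998046875, 172.29052734375), 11.692032814025879)
0.099 0.112 86 [0.589  0.1768 0.1056] ((589.1520385742188, 177.14064025878906), 14.007332801818848)
```

View pics/c0.png

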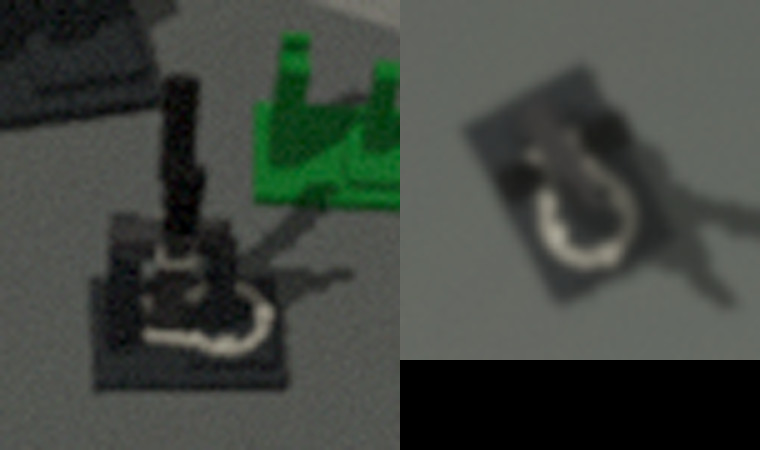

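The crop shows the ring at lower right of the post in the top view, on the pliers' -x side. The handles fit as a rectangle: axis at about (0.506,-0.178), pliers' x axis at about 27°. The axle is at about (0.590,0.177). I'll go above the pliers with yaw 27°.

```bash
python3 -m crank '[[[-0.74,-0.92,0],[0,0,0]],[[-0.74,-0.92,0],[0,0,0]],[[-0.74,-0.92,0],[0,0,0]],[[-0.74,-0.92,0],[0,0,0]],[[-0.74,-0.92,0],[0,0,0]],[[-0.74,-0.92,0],[0,0,0]],[[-0.74,-0.92,0],[0,0,0]],[[-0.74,-0.92,0],[0,0,0]],[[-0.74,-0.92,0],[0,0,0]],[[-0.74,-0.92,0],[0,0,0]],[[-0.74,-0.92,0],[0,0,0]],[[-0.74,-0.92,0],[0,0,0]],[[-0.74,-0.92,0],[0,0,0]],[[-0.74,-0.92,0],[0,0,0]],[[-0.74,-0.92,0],[0,0,0]],[[-0.74,-0.92,0],[0,0,0]],[[-0.74,-0.92,0],[0,0,0]],[[-0.74,-0.92,0],[0,0,0]],[[-0.74,-0.92,0],[0,0,0]],[[-0.74,-0.92,0],[0,0,0]]]' 85
python3 -m crank '[[[-0.74,-0.92,0],[0,0,0]],[[-0.74,-0.92,0],[0,0,0]],[[-0.74,-0.92,0],[0,0,0]],[[-0.74,-0.92,0],[0,0,1]],[[0,0,0],[0,0,1]],[[0,0,0],[0,0,1]],[[0,0,0],[0,0,1]],[[0,0,0],[0,0,1]],[[0,0,0],[0,0,1]],[[0,0,0],[0,0,1]],[[0,0,0],[0,0,1]],[[0,0,0],[0,0,1]],[[0,0,0],[0,0,1]],[[0,0,0],[0,0,1]],[[0,0,0],[0,0,1]],[[0,0,0],[0,0,1]],[[0,0,0],[0,0,1]],[[0,0,0],[0,0,1]],[[0,0,0],[0,0,1]],[[0,0,0],[0,0,1]]]'
python3 -m crank '[[[0,0,0],[0,0,1]],[[0,0,0],[0,0,1]],[[0,0,0],[0,0,1]],[[0,0,0],[0,0,1]],[[0,0,0],[0,0,1]],[[0,0,0],[0,0,1]],[[0,0,0],[0,0,0.3]],[[0,0,0],[0,0,0]]]'
cat > go.py <<'E'
import sys
from h import *
from scipy.spatial.transform import Rotation as Ro
s=telemetry.state();g=np.array(eval(sys.argv[1]));R=Ro.from_euler("xyz",s["tool_rot"])
print("t",s["time"],"pos",s["tool_pos"].round(4),"rpy deg",np.degrees(s["tool_rot"]).round(2),"F",s["wrist_force"].round(1),"grip",s["gripper_force"],s["opening"])
print("shift units",(R.inv().apply(g[:3]-s["tool_pos"])/.03).round(3))
T=Ro.from_euler("xyz",[np.pi,0,np.radians(g[3])]);print("turn units",(np.degrees((R.inv()*T).as_rotvec())/6).round(3))
E
python3 go.py '[.5063,-.178,.1235,27]'
```

```text
time: 1.77
tool_pos: [0.4438, -0.0531, 0.231]
tool_rot: [3.141, -0.0, 2.918]
wrist_force: [0.1, 0.6, 0.6]
opening: 0.999
gripper_force: 0.0
time: 3.43
tool_pos: [0.5055, -0.1784, 0.2308]
tool_rot: [-3.141, 0.0, 1.133]
wrist_force: [-0.1, -0.7, 0.7]
opening: 0.994
gripper_force: 0.0
time: 4.1
tool_pos: [0.5056, -0.1785, 0.2308]
tool_rot: [-3.141, 0.001, 0.477]
wrist_force: [-0.2, -0.3, -0.5]
opening: 0.997
gripper_force: 0.0
t 4.1 pos [ 0.5056 -0.1785  0.2308] rpy deg [-1.7996e+02  3.0000e-02  2.7350e+01] F [-0.2 -0.3 -0.5] grip 0.0 0.9973244992818366
shift units [0.031 0.    3.577]
turn units [-0.007  0.005  0.058]
```

```bash
python3 -m crank '[[[0,0,0.5],[0,0,0]],[[0.03,0,0.5],[0,0,0]],[[0,0,0.5],[0,0,0]],[[0,0,0.5],[0,0,0]],[[0,0,0.5],[0,0,0]],[[0,0,0.5],[0,0,0]],[[0,0,0.4],[0,0,0]],[[0,0,0.18],[0,0,0]],[[0,0,0],[0,0,0]],[[0,0,0],[0,0,0]]]'
python3 - <<'E'
from h import *
a,_=shot("side","side1");b,_=shot("top","top1")
c=np.hstack([cv2.resize(x,(400,500),interpolation=cv2.INTER_CUBIC) for x in(a[140:250,280:368],b[215:305,245:317])])
cv2.imwrite("pics/c1.png",c[:,:,::-1])
E
```

```text
time: 4.93
tool_pos: [0.5066, -0.1782, 0.1241]
tool_rot: [-3.141, 0.0, 0.479]
wrist_force: [-0.0, -0.3, -0.2]
opening: 0.995
gripper_force: 0.0
```

View pics/c1.png

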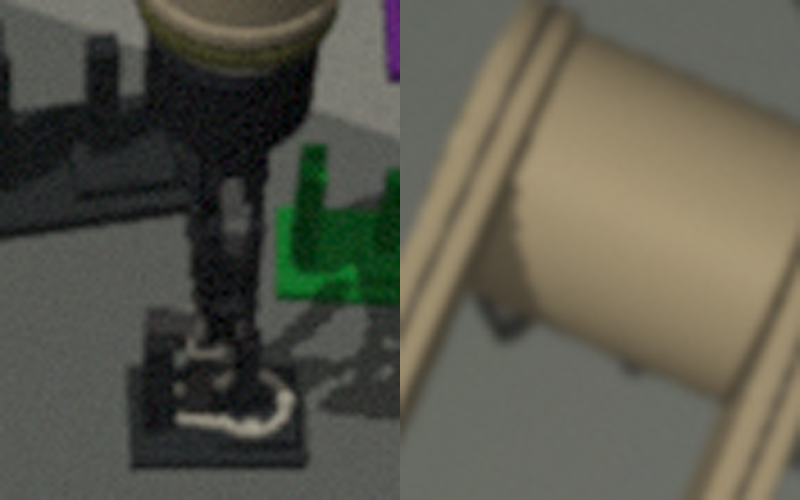

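The fingers straddle the handles around crop (230,250) without contact, and the stand and ring are undisturbed. I'll close the gripper.

```bash
python3 -m crank '[[[0,0,0],[0,0,0]],[[0,0,0],[0,0,0]],[[0,0,0],[0,0,0]],[[0,0,0],[0,0,0]],[[0,0,0],[0,0,0]],[[0,0,0],[0,0,0]],[[0,0,0],[0,0,0]],[[0,0,0],[0,0,0]],[[0,0,0],[0,0,0]],[[0,0,0],[0,0,0]],[[0,0,0],[0,0,0]],[[0,0,0],[0,0,0]]]' 20 50
python3 -m crank '[[[0,0,0],[0,0,0]],[[0,0,0],[0,0,0]],[[0,0,0],[0,0,0]],[[0,0,0],[0,0,0]],[[0,0,0],[0,0,0]],[[0,0,0],[0,0,0]]]'
```

```text
time: 6.03
tool_pos: [0.5078, -0.1786, 0.1262]
tool_rot: [3.139, -0.002, 0.479]
wrist_force: [-2.6, 2.0, 11.3]
opening: 0.284
gripper_force: 49.9
time: 6.53
tool_pos: [0.5078, -0.1786, 0.1262]
tool_rot: [3.139, -0.002, 0.479]
wrist_force: [-3.8, 1.8, 11.2]
opening: 0.281
gripper_force: 49.9
```

```bash
python3 -m crank '[[[0,0,-0.15],[0,0,0]],[[0,0,-0.2],[0,0,0]],[[0,0,-0.3],[0,0,0]],[[0,0,-0.3],[0,0,0]],[[0,0,-0.3],[0,0,0]],[[0,0,-0.3],[0,0,0]],[[0,0,-0.4],[0,0,0]],[[0,0,-0.4],[0,0,0]],[[0,0,-0.4],[0,0,0]],[[0,0,-0.4],[0,0,0]],[[0,0,-0.4],[0,0,0]],[[0,0,-0.4],[0,0,0]],[[0,0,-0.4],[0,0,0]],[[0,0,-0.3],[0,0,0]],[[0,0,0],[0,0,0]],[[0,0,0],[0,0,0]],[[0,0,0],[0,0,0]],[[0,0,0],[0,0,0]]]'
python3 - <<'E'
from h import *
a,da=shot("side","side2");b,_=shot("top","top2")
u,v,P=cloud("side",da)
m=(np.hypot(P[:,0]-.49,P[:,1]+.18)<.07)&(P[:,2]>.125)&(P[:,2]<.16)
print(u[m].min(),u[m].max(),v[m].min(),v[m].max())
c=np.hstack([cv2.resize(x,(400,500),interpolation=cv2.INTER_CUBIC) for x in(a[110:220,285:373],b[215:305,245:317])])
cv2.imwrite("pics/c2.png",c[:,:,::-1])
E
```

```text
time: 8.03
tool_pos: [0.5061, -0.1779, 0.2622]
tool_rot: [-3.14, 0.001, 0.479]
wrist_force: [-0.3, 0.3, -2.7]
opening: 0.283
gripper_force: 49.2
322 348 183 201
```

View pics/c2.png

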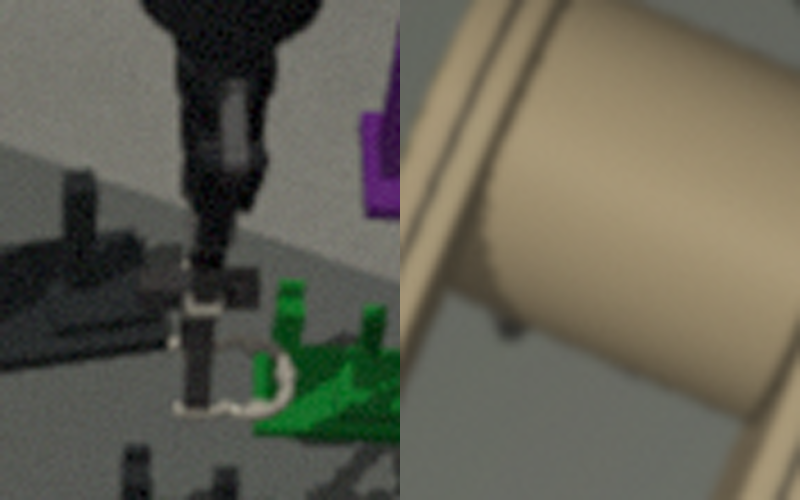

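The pliers and spread ring are out of the stand: the ring is at crop (240,380) and the stand stays below. I'll carry them above the axle, turning to yaw -10° so the side camera sees the ring.

```bash
python3 -m crank '[[[0,0,0],[0,0,0.3]],[[0,0,0],[0,0,0.66]],[[0,0,0],[0,0,0.66]],[[0,0,0],[0,0,0.66]],[[0,0,0],[0,0,0.66]],[[0,0,0],[0,0,0.66]],[[0,0,0],[0,0,0.66]],[[0,0,0],[0,0,0.66]],[[0,0,0],[0,0,0.66]],[[0,0,0],[0,0,0.66]],[[0,0,0],[0,0,0]]]'
python3 -m crank '[[[0.05,-0.4,0],[0,0,0]],[[0.1,-0.75,0],[0,0,0]],[[0.1,-0.75,0],[0,0,0]],[[0.1,-0.75,0],[0,0,0]],[[0.1,-0.75,0],[0,0,0]],[[0.1,-0.75,0],[0,0,0]],[[0.1,-0.75,0],[0,0,0]],[[0.1,-0.75,0],[0,0,0]],[[0.1,-0.75,0],[0,0,0]],[[0.1,-0.75,0],[0,0,0]],[[0.1,-0.75,0],[0,0,0]],[[0.1,-0.75,0],[0,0,0]],[[0.1,-0.75,0],[0,0,0]],[[0.1,-0.75,0],[0,0,0]],[[0.1,-0.75,0],[0,0,0]],[[0.1,-0.75,0],[0,0,0]],[[0.06,-0.5,0],[0,0,0]],[[0,0,0],[0,0,0]],[[0,0,0],[0,0,0]]]'
python3 go.py '[.6156,.173,.262,-10]'
python3 - <<'E'
from h import *
a,da=shot("side","side3")
u,v,P=cloud("side",da)
m=(np.hypot(P[:,0]-.59,P[:,1]-.177)<.04)&(P[:,2]>.12)&(P[:,2]<.175)
print(m.sum(),u[m].min(),u[m].max(),v[m].min(),v[m].max())
c=cv2.resize(a[240:365,160:280],None,fx=6*.8,fy=6*.8,interpolation=cv2.INTER_CUBIC)
cv2.imwrite("pics/c3.png",c[:,:,::-1])
E
```

```text
time: 9.05
tool_pos: [0.5064, -0.1781, 0.2628]
tool_rot: [-3.141, 0.001, -0.178]
wrist_force: [-0.2, 0.3, -2.1]
opening: 0.286
gripper_force: 49.3
time: 10.63
tool_pos: [0.6172, 0.1733, 0.2628]
tool_rot: [3.141, 0.001, -0.172]
wrist_force: [0.2, -0.6, -2.4]
opening: 0.285
gripper_force: 49.3
t 10.6333 pos [0.6172 0.1733 0.2628] rpy deg [ 1.7997e+02  5.0000e-02 -9.8400e+00] F [ 0.2 -0.6 -2.4] grip 49.334203004837036 0.28492584007676236
shift units [-0.052  0.02   0.028]
turn units [0.006 0.008 0.027]
298 182 217 294 325
```

View pics/c3.png

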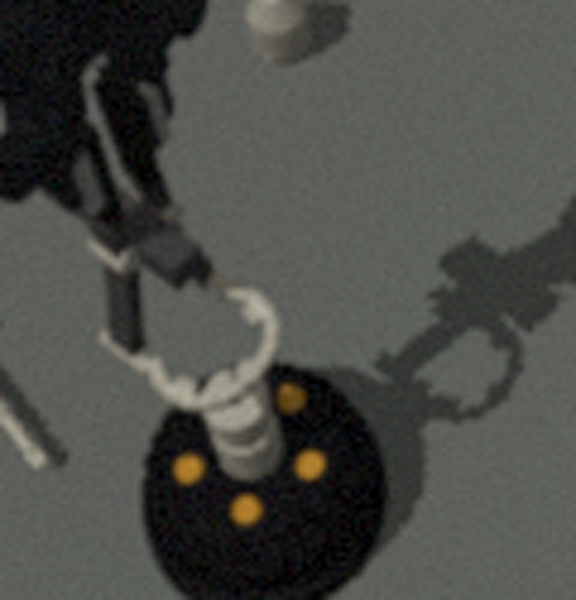

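The view shows the ring at about crop (210,350), open towards the ears, with the axle top seen just beyond and below it. I'll fit the ring from depth.

```bash
cat > ring.py <<'E'
import sys
from h import *
tag=sys.argv[1];lo,hi=float(sys.argv[2]),float(sys.argv[3])
s=telemetry.state();a=cv2.imread(f"pics/{tag}.png");dp=np.load(f"pics/{tag}.npy")
u,v,P=cloud("side",dp);psi=s["tool_rot"][2];c,sn=np.cos(psi),np.sin(psi)
L=(P-s["tool_pos"])@np.array([[c,-sn,0],[sn,c,0],[0,0,1]])
br=a[v,u].max(1)
m=(np.abs(L[:,0]+.03)<.025)&(np.abs(L[:,1])<.035)&(P[:,2]>lo)&(P[:,2]<hi)&(br>110)
Q=L[m];print(len(Q),"z",np.percentile(P[m,2],[10,50,90]).round(4))
b=Q[:,0]<-.02  # back part
A=np.c_[Q[b][:,:2],np.ones(b.sum())];k=np.linalg.lstsq(A,(Q[b][:,:2]**2).sum(1),rcond=None)[0]
print("circle",k[:2]/2,np.sqrt(k[2]+(k[:2]**2).sum()/4))
print("plane (tilt)",np.linalg.lstsq(np.c_[Q[:,:2],np.ones(len(Q))],Q[:,2],rcond=None)[0])
print("x,y pct 2/98",np.percentile(Q[:,0],[1,99]).round(4),np.percentile(Q[:,1],[1,99]).round(4))
for x0 in np.arange(-.055,-.0,.005):
    w=Q[np.abs(Q[:,0]-x0)<.0025]
    if len(w): print(round(x0,4),len(w),w[:,1].min().round(4),w[:,1].max().round(4),w[:,2].mean().round(4))
ax=np.array([.590,.1776])-s["tool_pos"][:2];print("axle in tool-ish frame",c*ax[0]+sn*ax[1],-sn*ax[0]+c*ax[1])
E
python3 ring.py side3 .13 .175
```

```text
192 z [0.1541 0.1559 0.1575]
circle [-0.02531844  0.00196143] 0.022106724341775272
plane (tilt) [ 0.00653309  0.01089976 -0.10698292]
x,y pct 2/98 [-0.0478 -0.0071] [-0.0235  0.027 ]
-0.05 6 -0.0025 0.0106 -0.1071
-0.045 47 -0.0161 0.021 -0.1072
-0.04 26 -0.018 0.0231 -0.1073
-0.035 20 -0.0218 0.026 -0.1075
-0.03 30 -0.0239 0.0269 -0.1072
-0.025 24 -0.0241 0.0277 -0.1072
-0.02 13 -0.0227 0.0269 -0.1067
-0.015 13 -0.0205 0.0251 -0.1071
-0.01 10 0.0196 0.0257 -0.1069
-0.005 3 0.0236 0.0256 -0.1056
axle in tool-ish frame -0.027727836133375913 0.00037188044829101173
```

```bash
python3 -m crank '[[[-0.03,0.057,0.2],[0,0,0]],[[0,0,0.2],[0,0,0]],[[0,0,0.2],[0,0,0]],[[0,0,0.2],[0,0,0]],[[0,0,0.2],[0,0,0]],[[0,0,0.2],[0,0,0]],[[0,0,0.12],[0,0,0]],[[0,0,0],[0,0,0]],[[0,0,0],[0,0,0]],[[0,0,0],[0,0,0]]]'
python3 - <<'E'
from h import *
a,da=shot("side","side4")
c=cv2.resize(a[270:360,170:260],None,fx=6.5,fy=6.5,interpolation=cv2.INTER_CUBIC)
cv2.imwrite("pics/c4.png",c[:,:,::-1])
E
python3 ring.py side4 .1085 .13
```

```text
time: 11.52
tool_pos: [0.6165, 0.171, 0.2242]
tool_rot: [-3.141, -0.001, -0.175]
wrist_force: [0.6, 0.1, -1.6]
opening: 0.283
gripper_force: 49.4
161 z [0.1154 0.1172 0.1193]
circle [-0.02554778  0.00081154] 0.021659599910239483
plane (tilt) [-0.01723783  0.01214746 -0.10776535]
x,y pct 2/98 [-0.0476 -0.0065] [-0.0239  0.0249]
-0.05 3 0.0006 0.0113 -0.1049
-0.045 40 -0.015 0.0202 -0.1069
-0.04 25 -0.0198 0.0211 -0.1074
-0.035 18 -0.0225 0.0249 -0.1075
-0.03 24 -0.0239 0.0256 -0.107
-0.025 18 -0.0241 0.0249 -0.1076
-0.02 10 -0.0225 0.024 -0.107
-0.015 10 -0.0236 0.0223 -0.1075
-0.01 8 0.0183 0.0245 -0.1075
-0.005 5 0.0198 0.024 -0.1067
axle in tool-ish frame -0.027384098000537746 0.0019103321826726971
```

View pics/c4.png

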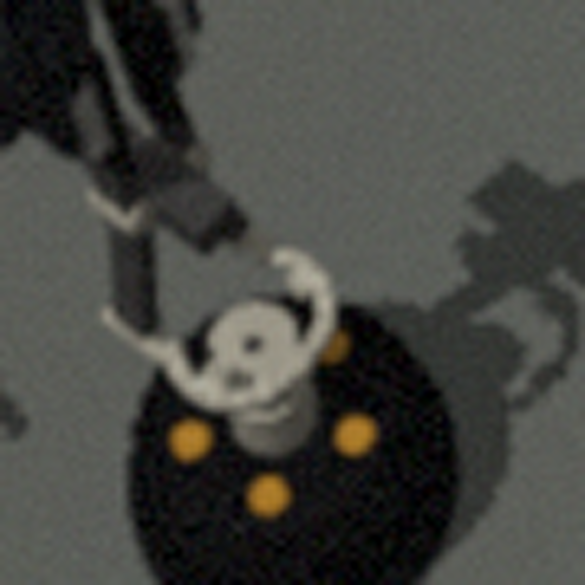

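The axle end, hole at crop (253,344), sits inside the ring opening. The ring's right arm is at (325,310) and its left arm at (185,375). I'll overlay a ring model to check the centring.

```bash
python3 - <<'E'
from h import *
s=telemetry.state();a=cv2.imread("pics/side4.png");f=6.5
print("axle centre",onplane("side",170+253/f-.5,270+344/f-.5,.105))
c=cv2.resize(a[270:360,170:260],None,fx=f,fy=f,interpolation=cv2.INTER_CUBIC)
def draw(X,col):
    p=proj("side",X);q=np.round((p-[170,270]+.5)*f).astype(int);cv2.polylines(c,[q.reshape(-1,1,2)],False,col,1)
psi=s["tool_rot"][2];Rz=cv2.Rodrigues(np.array([0,0,psi]))[0]
ctr=np.array([-.0262,.0013,-.107])
for sg in(1,-1):
  t=np.linspace(np.pi,.45,40)*sg
  for r in(.0215,.0165):
    p=np.c_[r*np.cos(t),r*np.sin(t)]-[-.019,0]
    g=sg*.21;p=p@np.array([[np.cos(g),np.sin(g)],[-np.sin(g),np.cos(g)]])+[-.019,0]
    draw(np.c_[p,0*t]@Rz.T+ctr@Rz.T+s["tool_pos"],(0,0,255))
t=np.linspace(0,2*np.pi,60)
draw(np.c_[.590+.013*np.cos(t),.1776+.013*np.sin(t),0*t+.105],(255,0,0))
cv2.imwrite("pics/c5.png",c)
E
```

```text
axle centre [0.59099344 0.17610927 0.105     ]
```

View pics/c5.png

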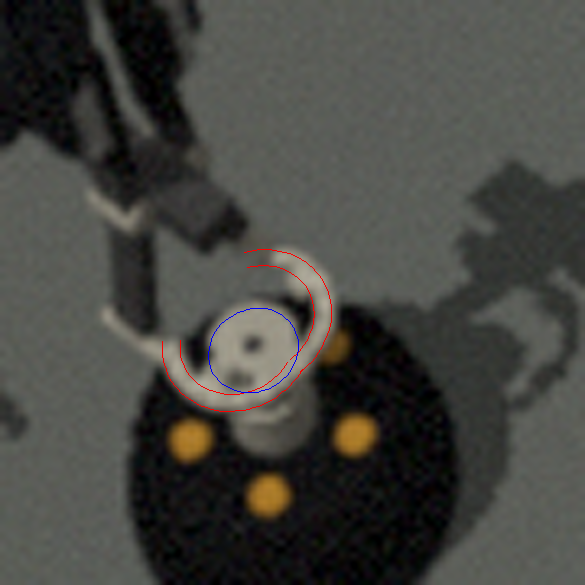

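The model ring and axle circle match the picture to about 1 mm, and the axle is centred in the opening. I'll lower the ring slowly.

```bash
python3 -m crank '[[[0.01,0.01,0.05],[0,0,0]],[[0,0,0.05],[0,0,0]],[[0,0,0.05],[0,0,0]],[[0,0,0.05],[0,0,0]],[[0,0,0.05],[0,0,0]],[[0,0,0.05],[0,0,0]],[[0,0,0.05],[0,0,0]],[[0,0,0.05],[0,0,0]],[[0,0,0.05],[0,0,0]],[[0,0,0],[0,0,0]],[[0,0,0],[0,0,0]]]'
```

```text
time: 12.48
tool_pos: [0.6165, 0.1705, 0.2101]
tool_rot: [3.141, 0.0, -0.175]
wrist_force: [0.1, -0.6, -1.5]
opening: 0.283
gripper_force: 49.4
```

Wrist force hasn't changed, so nothing is touching. I'll go down the remaining 16 mm.

```bash
python3 -m crank '[[[0,0,0.05],[0,0,0]],[[0,0,0.05],[0,0,0]],[[0,0,0.05],[0,0,0]],[[0,0,0.05],[0,0,0]],[[0,0,0.05],[0,0,0]],[[0,0,0.05],[0,0,0]],[[0,0,0.05],[0,0,0]],[[0,0,0.05],[0,0,0]],[[0,0,0.05],[0,0,0]],[[0,0,0.05],[0,0,0]],[[0,0,0.03],[0,0,0]],[[0,0,0],[0,0,0]],[[0,0,0],[0,0,0]],[[0,0,0],[0,0,0]]]'
python3 - <<'E'
from h import *
a,da=shot("side","side5")
c=cv2.resize(a[275:365,165:255],None,fx=6.5,fy=6.5,interpolation=cv2.INTER_CUBIC)
cv2.imwrite("pics/c6.png",c[:,:,::-1])
E
python3 ring.py side5 .08 .095;python3 go.py '[.6165,.1705,.194,-10]'
```

```text
time: 13.65
tool_pos: [0.6166, 0.1705, 0.1945]
tool_rot: [-3.142, -0.0, -0.175]
wrist_force: [0.2, -0.7, -1.8]
opening: 0.283
gripper_force: 49.4
133 z [0.0856 0.0874 0.0892]
circle [-0.02446966  0.00036471] 0.021886148101832033
plane (tilt) [ 0.01305628  0.02524761 -0.10706308]
x,y pct 2/98 [-0.0474 -0.0057] [-0.0242  0.0265]
-0.05 1 0.002 0.002 -0.1052
-0.045 35 -0.0154 0.0179 -0.1071
-0.04 25 -0.0201 0.0231 -0.1079
-0.035 8 0.008 0.0244 -0.108
-0.03 17 -0.0237 0.0271 -0.1068
-0.025 16 -0.0246 0.0266 -0.1086
-0.02 12 -0.0234 0.0263 -0.1067
-0.015 9 -0.021 0.023 -0.1065
-0.01 7 0.0198 0.0238 -0.1062
-0.005 3 0.0205 0.0239 -0.1054
axle in tool-ish frame -0.027465011749681835 0.0023187224847561784
t 13.7 pos [0.6166 0.1705 0.1945] rpy deg [-1.8e+02 -1.0e-02 -1.0e+01] F [ 0.3 -0.2 -2.1] grip 49.3537974357605 0.28106218911539466
shift units [-0.004  0.002  0.017]
turn units [-0.    -0.002 -0.001]
```

View pics/c6.png

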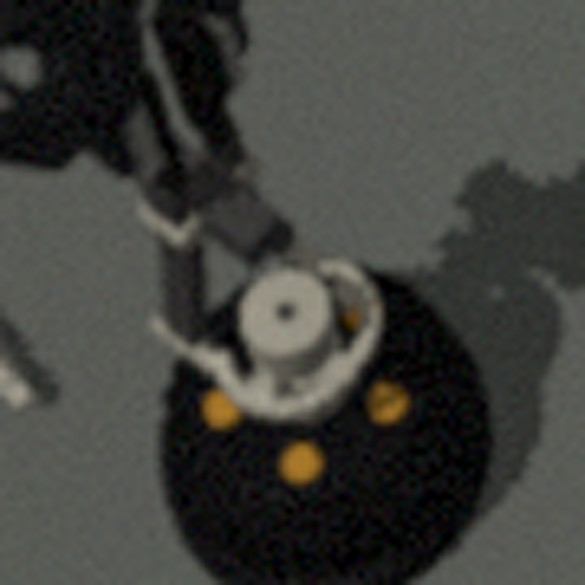

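The ring is around the axle at the groove, at crop (300,380), with clearance on both sides. It is level, with no change in wrist force. Its mid height is about 85.4 mm, so I'll hand it in.

```bash
python3 -c "
from station import order
print(order.finish_job())"
```

```text
the job is handed in; nothing more can be done
None
```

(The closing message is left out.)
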